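# Set up the detergent dosing spot

### The arm

A 7-joint arm with a two-finger parallel gripper is mounted at the origin on the work surface. World frame = base frame: x ahead of the robot, y to its left, z up, the work surface at z = 0. Lengths are in m, angles in rad, forces in N, time in s.
With the tool pointing down it reaches from about 0.4 to 0.85 m from the base axis. Payload 10.4 kg.
Tool frame: the origin (TCP) lies at the very end of the fingers, on their centre line; the grasp point (between the pads) lies 19 mm behind it; z points along the fingers, y is the line along which they close (so a half turn about z gives the same grasp; the last joint's range is limited). The gripper opens to 85 mm and grips with 20 to 120 N. Pads are 22 mm wide; open, the fingers measure 114 mm over their backs; the gripper's body (76 mm by 85 mm) begins 54 mm behind the grasp point. The pads swing forward as they close: fully open they stand 13 mm farther back than shut.
Start: joints at [1.315, 0.332, -0.065, 1.46, 0.022, 1.35, -0.088], TCP at [0.144, -0.608, 0.231] pointing down, gripper open.
Joint ranges: [-2.6, 2.6], [-0.5, 2.12], [-1.47, 1.34], [0.16, 2.42], [-1.27, 4.41], [0.06, 2.06], [-2.6, 2.6]. Speed limits (rad/s): [2.22, 2.22, 2.79, 2.79, 3.14, 3.14, 3.14].

### API

Orientations are given as a unit quaternion [x, y, z, w].
In Python, from workcell import manip gives the robot as it stands.
- The arm moves only by the tool creep_tool, called after ">>>" by a JSON object that holds its "op" and its "data". Schema: {"type":"object","properties":{"segments":{"type":"array","items":{"type":"array","items":{"type":"array","items":{"type":"number"},"minItems":7,"maxItems":7},"minItems":1,"maxItems":20},"minItems":1,"maxItems":1},"clamp_n":{"type":"number"},"only":{"type":"string"},"quiet":{"type":"boolean"},"lines":{"type":"string"}},"required":["segments"],"additionalProperties":false}. segments is a list that holds a single list of rows (three levels of brackets), with 1 to 20 rows, each of 7 numbers: a rotation vector rx, ry, rz in a scale on which 1.0 is 180 degrees, then dx, dy, dz in a scale on which 1.0 is 1 m, then the opening from 0.0 (shut) to 1.0 (fully open); each row is the pose to reach, as a shift and turn from the pose commanded when the call began, along the tool's axes at that moment; what a row does not reach only later rows make up. A row lasts 1/8 s, in which the tool goes at most 0.0625 m and 0.188 rad, less where a joint would pass 70% of its speed; a pose out of reach is approached as far as the arm can. The fingers move at their own pace and stop on an object; clamp_n is the grip in N (left out, the last holds). Time passes only in rows, so rows that do not move let the fingers close. The tool returns the time, the measured TCP pose, the force, the opening and the grip force at its end. only (a regular expression) keeps the lines of the reply that match it, lines (a string "A,B") keeps lines A to B, and quiet returns only ok. No shift or turn number may pass 1 either way. Input that does not fit is refused with a message, and nothing moves.
- manip.get_obs(): the state, without advancing time (a new reading comes with each control period).
- manip.camera(name): name is "side" or "top"; returns the picture (420x560x3 uint8, blue, green, red); there is no depth.
- manip.calibration(name): a dict with "fx", "fy", "cx", "cy" (pixels), "k1" (the pictures are not rectified: a ray, as slopes to the right and down, at radius r is drawn at 1 + k1 r^2 times it, then the intrinsics apply), "world_from_camera" (4x4, takes a point from camera to world coordinates). Camera axes: x right, y up, looking along -z (the intrinsics and any distortion apply to the point x, -y, -z); pixel columns grow to the right and rows downward; lengths in m; the calibration is good to about 2 mm. A picture is of the moment at which its call begins. calibration takes no time and is no camera call.
- manip.hand_in(): hands the job in; it is judged then, once.
Trained networks look in the newest picture that a camera, given by its name, has taken for a name from the list of things; names that differ only in an ending like _2 or _b are one class to them, and where a whole thing is asked for, a point or a joint stands for the part that bears it (a point fixed in the world has none). Each returns a list of dicts, best first, with "confidence" (0 to 1); they miss things now and then, are a little off and sometimes report something else, mostly with a low value. They report only what shows in the picture. A call takes as long as a camera call. They do not tell look-alikes from the thing itself.
- manip.outline_of(camera, thing): "mask" (420x560 bool, what is visible of it) and "bbox" ([left, top, right, bottom] in pixels, round what is visible of it).
The state is a dict: "clock": time; "joint_pos": joint angles; "joint_velocities": joint speeds; "tau": joint torques, N m; "position": TCP position; "ee_rot": TCP orientation; "ft_force": force on the tool from outside, world axes, zero at the start; "torque": the same for the moment, N m; "grip_width": opening from 0.0 (shut) to 1.0 (fully open); "grasp_force": force on a finger pad.
Only numpy, scipy, OpenCV 4.12 (cv2) and the standard library are available. Lean on these libraries where they do the work, as an engineer would, in place of code of your own. Each camera call takes 0.05 s, during which the arm holds its last target. There are 200 camera calls.

### The job

Get the big dispenser ready for dosing: pull the slate drip plate out from under the wooden riser and slide it flat along the counter, without lifting or tipping it, until it lies centred and square beneath the big dispenser's tap. Stand the dosing cup upright on the plate, right under the spout, and let go of it. Leave the jar, the bottle and the brush where they are.

Things in the scene. Friction and masses are not known exactly. Their poses are not given: they have to be found in the camera images.
- riser: Fixed wooden riser: level board 220 mm deep, 360 wide, 18 thick on two 18 mm side panels, open in front; 180 mm clear under the board, board top 198 mm above the counter, 324 mm between the panels. Origin: on the counter (z = 0) straight below the middle of the board's front edge. x points level from front edge to back (away from the robot at yaw 0), y along the front edge, z up.
- big_dispenser: The bigger of two white detergent dispensers fixed side by side on the riser, fronts flush with the board's front edge, places may be swapped. 200 mm deep, 140 wide, 190 high. Grey tap in front: 22 mm thick, axis 45 mm before the front face, spout below, 42 mm cross handle on top up to 67 mm above the board. Origin: middle of the lower front edge, 198 mm above the counter; axes as the riser's.
- big_dispenser_spout (a point): Mouth of the big dispenser's spout (16 mm thick, pointing straight down), 180 mm above the counter and 45 mm before the front edge of the riser's board.
- small_dispenser: The smaller dispenser, 200 mm deep, 100 mm wide, 140 mm high, fixed on the riser, with the same tap in the same place on its front. Not used. Origin and axes as on the big one; the two origins lie 85 mm to either side of the riser's middle.
- drip_plate: Loose flat dark slate plate with fine grooves, 110 mm (its x) by 140 mm (its y), 6 mm thick, 0.2 to 0.3 kg, flat on the counter, pushed under the riser with only a strip showing before the board. Too wide to grip; the fingertips drag it when they press its top with 10 to 20 N. Origin: centre of its underside. Its x points within 15 degrees of the riser's x.
- dosing_cup: Loose plain steel cup, straight sides, open at the top, 60 mm outside diameter, 75 mm high, wall 3 mm, about 70 g, standing upright to one side in front of the riser. Origin: centre of its underside, z up.
- tablet_jar: Loose glass jar with a flat metal cap, 68 mm diameter, 100 mm high, standing on the other side from the cup. Leave alone. Origin: centre of its underside.
- stain_bottle: Loose white plastic bottle with a grey cap, 60 mm diameter, 170 mm high, beside the riser on its +y side. Leave alone. Origin: centre of its underside.
- scrub_brush: Loose wooden scrubbing brush, 130 by 48 mm, 38 mm high, lying bristles down beside the riser on its -y side. Leave alone. Origin: centre of its underside, x along its length.
Things that resemble listed ones, but are neither listed nor needed, are in the scene too. Leave any orange or red look-alike of the dosing_cup alone.

How it is judged:
At the end, for the whole second after the job is handed in: The plate lies flat on the counter, centre within 18 mm of the point below the big dispenser's spout, within 8 degrees of square to the riser; the cup stands upright (within 4.5 degrees) on the plate, centre within 15 mm of that point; both at rest and released (horizontal distance between drip_plate and big_dispenser_spout below 0.018 m and angle between the x axis of drip_plate and the x axis of riser, either way round below 0.14 rad and height (world z) of drip_plate below 0.004 m and horizontal distance between dosing_cup and big_dispenser_spout below 0.015 m and z of dosing_cup in the frame of drip_plate between 0.003 and 0.01 m and angle between dosing_cup's own z axis and vertical below 0.08 rad and linear speed of each of dosing_cup, drip_plate below 0.02 m/s); the robot touches nothing.
It fails at once if the jar, the bottle or the brush is shifted or knocked over (more than 25 mm) (distance of any of tablet_jar, stain_bottle, scrub_brush from where it was at the start of the episode above 0.025 m).
It fails at once if the slate plate is lifted off the counter or tipped up (more than 20 mm or 11 degrees) (height (world z) of drip_plate above 0.02 m or angle between drip_plate's own z axis and vertical above 0.2 rad).
It also fails if it takes over 72 s, if anything falls off the work surface, if the arm or the gripper's body presses on something with over 40 N, if the wrist force passes 120 N, or if a joint passes its speed limit or range.

## Working session

There is one attempt and no reset: what is moved stays moved. The work goes in short steps, Python scripts to look and compute and a tool call to move; the robot and the scene stay as the last step left them, time stands still between calls to the robot, and variables do not carry over. Pictures are saved under pics/ and viewed, at most 10 in all, crops included, and the job is handed in when it is done.

```bash
mkdir -p pics; cat > h.py <<'E'
import numpy as np, cv2
from workcell import manip
def ray(cam,u,v):
    c=manip.calibration(cam); a=np.array([(u-c["cx"])/c["fx"],(v-c["cy"])/c["fy"]]); s=a.copy()
    for _ in range(20): s=a/(1+c["k1"]*(s@s))
    T=np.array(c["world_from_camera"]); return T[:3,3],T[:3,:3]@np.array([s[0],-s[1],-1])
def at(cam,u,v,z):
    o,d=ray(cam,u,v); return o+d*(z-o[2])/d[2]
def proj(cam,p):
    c=manip.calibration(cam); T=np.linalg.inv(np.array(c["world_from_camera"])); q=T[:3,:3]@np.array(p,float)+T[:3,3]
    s=np.array([q[0],-q[1]])/-q[2]; s=s*(1+c["k1"]*(s@s)); return np.array([c["fx"]*s[0]+c["cx"],c["fy"]*s[1]+c["cy"]])
E
python3 - <<'E'
from h import *
for n in("side","top"):
    im=manip.camera(n); cv2.imwrite(f"pics/{n}0.png",im)
    c=manip.calibration(n); print(n,c["fx"],c["k1"],np.round(c["world_from_camera"],3).tolist())
    for t in("riser","big_dispenser","small_dispenser","drip_plate","dosing_cup","tablet_jar","stain_bottle","scrub_brush"):
        print(t,[(round(d["confidence"],2),[int(x) for x in d["bbox"]]) for d in manip.outline_of(n,t)][:4])
o=manip.get_obs();print(o["position"],o["ee_rot"],o["clock"])
E
```

```text
side 471.99512416956287 -0.03829319829414435 [[-0.922, 0.204, -0.328, 0.224], [-0.386, -0.521, 0.761, 0.87], [-0.015, 0.829, 0.56, 0.806], [0.0, 0.0, 0.0, 1.0]]
riser [(0.58, [119, 174, 272, 317])]
big_dispenser [(0.69, [119, 127, 248, 241])]
small_dispenser [(0.87, [184, 121, 279, 199])]
drip_plate [(0.93, [218, 237, 279, 278]), (0.48, [116, 126, 248, 243])]
dosing_cup [(0.69, [335, 181, 357, 211]), (0.62, [339, 162, 354, 184]), (0.56, [311, 158, 335, 186])]
tablet_jar [(0.82, [214, 320, 251, 374])]
stain_bottle [(0.83, [163, 278, 198, 350])]
scrub_brush [(0.84, [279, 181, 319, 204])]
top 453.85404981031985 6.261776995683292e-05 [[0.021, 0.981, -0.192, 0.368], [-1.0, 0.022, 0.003, -0.056], [0.007, 0.192, 0.981, 1.328], [0.0, 0.0, 0.0, 1.0]]
riser [(0.9, [165, 101, 307, 194])]
big_dispenser [(0.77, [159, 75, 227, 205])]
small_dispenser [(0.65, [245, 84, 290, 200])]
drip_plate [(0.8, [234, 181, 287, 214])]
dosing_cup [(0.98, [361, 239, 388, 262]), (0.77, [395, 229, 425, 255]), (0.76, [397, 198, 426, 223])]
tablet_jar [(0.7, [165, 102, 308, 196]), (0.59, [127, 216, 158, 242])]
stain_bottle [(0.82, [134, 163, 165, 195])]
scrub_brush [(0.74, [362, 174, 384, 220])]
[ 0.1441903  -0.60814619  0.23133214] [9.93233865e-01 1.16131345e-01 1.32413547e-05 2.81481424e-05] 0.9
```

View pics/side0.png

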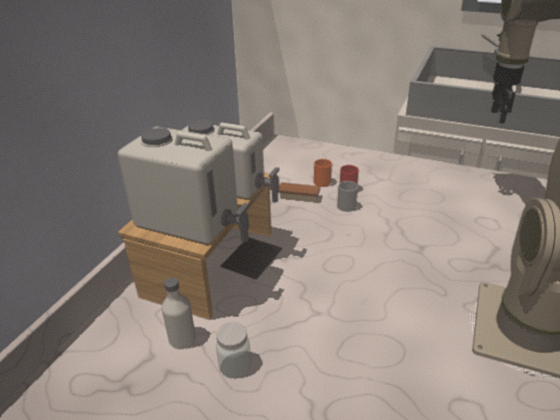

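View pics/top0.png

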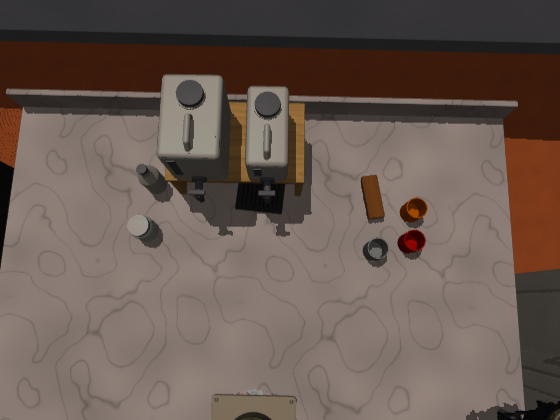

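The side view shows the big dispenser at left (its tap at ~(242,225)), with the plate strip at (252,257). Cup candidates in the top view are steel grey (375,250), orange (414,210) and red (411,242). The steel grey one fits the description. I'll check it in a close crop.

```bash
python3 - <<'E'
from h import *
im=cv2.imread("pics/top0.png"); cv2.imwrite("pics/c1.png",np.vstack([cv2.resize(im[165:225,155:315],(800,300),interpolation=cv2.INTER_CUBIC),cv2.resize(im[190:270,345:440],None,fx=3.7,fy=3.7,interpolation=cv2.INTER_CUBIC)[:, :].copy() if 0 else cv2.copyMakeBorder(cv2.resize(im[195:270,340:440],(400,300),interpolation=cv2.INTER_CUBIC),0,0,0,400,0)]))
for n in("top","side"):
    manip.camera(n)
    for t in("dosing_cup","drip_plate","riser","tablet_jar"):
        for d in manip.outline_of(n,t)[:3]:
            m=d["mask"].astype(np.uint8); cs,_=cv2.findContours(m,cv2.RETR_EXTERNAL,cv2.CHAIN_APPROX_NONE)
            if not cs: continue
            c=max(cs,key=cv2.contourArea); r=cv2.minAreaRect(c)
            print(n,t,round(d["confidence"],2),np.round(r[0],1),np.round(r[1],1),round(r[2]),np.round(cv2.boxPoints(r)).tolist(), "ctr world z.04",np.round(at(n,*r[0],.04),3))
for p in [(166,181),(305,183)]: print(at("top",*p,.198))
for p in [(214,215),(250,0)]: pass
E
```

```text
top dosing_cup 0.78 [376. 249.] [22. 26.] 90 [[363.0, 238.0], [389.0, 238.0], [389.0, 260.0], [363.0, 260.0]] ctr world z.04 [ 0.523 -0.337  0.04 ]
top dosing_cup 0.69 [413.8 210.3] [21.2 26.2] 45 [[397.0, 212.0], [416.0, 194.0], [431.0, 209.0], [412.0, 227.0]] ctr world z.04 [ 0.638 -0.449  0.04 ]
top dosing_cup 0.57 [411.4 241.8] [21.5 28.6] 63 [[394.0, 239.0], [419.0, 226.0], [429.0, 245.0], [403.0, 258.0]] ctr world z.04 [ 0.546 -0.438  0.04 ]
top drip_plate 0.6 [260.3 197.3] [47.3 29.4] 5 [[236.0, 210.0], [238.0, 181.0], [285.0, 185.0], [283.0, 214.0]] ctr world z.04 [ 0.667 -0.002  0.04 ]
top riser 0.84 [295.7 148.8] [30.3 93. ] 11 [[272.0, 192.0], [290.0, 100.0], [319.0, 106.0], [302.0, 197.0]] ctr world z.04 [ 0.817 -0.103  0.04 ]
top tablet_jar 0.64 [142.3 227.9] [32.6 24.6] 27 [[122.0, 232.0], [133.0, 210.0], [162.0, 224.0], [151.0, 246.0]] ctr world z.04 [0.569 0.333 0.04 ]
side dosing_cup 0.82 [322.5 172.5] [27. 17.] 90 [[314.0, 159.0], [331.0, 159.0], [331.0, 186.0], [314.0, 186.0]] ctr world z.04 [ 0.637 -0.442  0.04 ]
side dosing_cup 0.51 [349.  173.5] [19. 18.] 90 [[340.0, 164.0], [358.0, 164.0], [358.0, 183.0], [340.0, 183.0]] ctr world z.04 [ 0.553 -0.467  0.04 ]
side drip_plate 0.57 [251.7 256.7] [36.  52.7] 40 [[221.0, 265.0], [255.0, 225.0], [283.0, 248.0], [248.0, 288.0]] ctr world z.04 [0.665 0.04  0.04 ]
side riser 0.62 [170.1 256.3] [115.1 100.9] 17 [[100.0, 288.0], [130.0, 191.0], [240.0, 225.0], [210.0, 321.0]] ctr world z.04 [0.861 0.117 0.04 ]
side tablet_jar 0.88 [233.  349.5] [55. 34.] 90 [[216.0, 322.0], [250.0, 322.0], [250.0, 377.0], [216.0, 377.0]] ctr world z.04 [0.572 0.323 0.04 ]
side tablet_jar 0.26 [242.  154.9] [114.5  54.6] 52 [[185.0, 127.0], [228.0, 93.0], [299.0, 183.0], [256.0, 217.0]] ctr world z.04 [ 0.944 -0.46   0.04 ]
[0.66735851 0.23434725 0.198     ]
[ 0.67033798 -0.12272243  0.198     ]
```

View pics/c1.png

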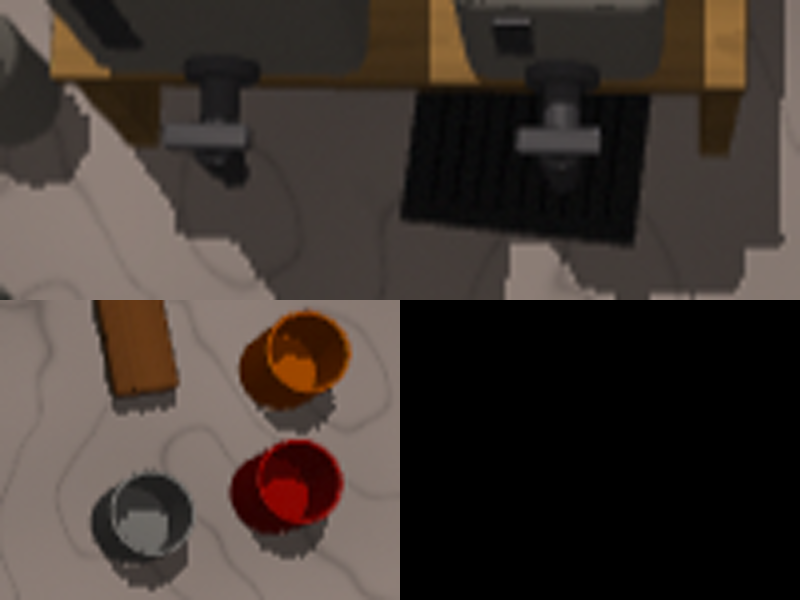

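Crop: the steel cup's rim is centred at about (378,249), and it is grey, so it's the right one. The plate's front corners are at (235.4,208.6) and (281.6,213.8), and the board's front edge runs from (165.4,180.8) to (303.8,182.8).

```bash
python3 - <<'E'
from h import *
A,B=at("top",155+52/5,165+78/5,.198),at("top",155+744/5,165+88/5,.198)
e=(A-B);print("edge",A,B,np.linalg.norm(e)); e/=np.linalg.norm(e); x=np.array([e[1],-e[0],0]); M=(A+B)/2
print("yaw deg",np.degrees(np.arctan2(x[1],x[0])))
S=M+.085*e-.045*x; S[2]=.18; print("spout",S,"proj",proj("top",S),proj("side",S)); print("other",proj("top",M-.085*e-.045*x+[0,0,-.018]))
print("crop px",(proj("top",S)-[155,165])*5, "handle",(proj("top",S+[0,0,.085])-[155,165])*5)
L,R,L2,R2=[at("top",155+u/5,165+v/5,.006) for u,v in((402,218),(633,244),(416,95),(650,95))]
print("plate",L,R,np.linalg.norm(L-R)); f=(L-R)/np.linalg.norm(L-R); px=np.array([f[1],-f[0],0])
print("yaw plate",np.degrees(np.arctan2(px[1],px[0])),"side edges",[np.degrees(np.arctan2(*(b-a)[[1,0]])) for a,b in((L,L2),(R,R2))])
C=(L+R)/2+.055*px; print("centre",C)
print("plate corners in side px",[np.round(proj("side",p)) for p in (L,R)])
print("target - C",S-C)
print("cup",at("top",378,249,.075), "side", proj("side",list(at("top",378,249,.075)[:2])+[.075]))
o=manip.get_obs();print(o["position"],o["clock"],o["joint_pos"])
E
```

```text
edge [0.66838299 0.23595878 0.198     ] [ 0.67132848 -0.11962459  0.198     ] 0.355595568983958
yaw deg 0.4746017546899954
spout [0.6241532  0.14279143 0.18      ] proj [201.87494227 199.75868401] [245.10916531 239.15325997]
other [267.53220413 200.69608662]
crop px [234.37471136 173.79342005] handle [205.94006492 134.70679505]
plate [0.63830325 0.07194397 0.006     ] [ 0.62568066 -0.06565024  0.006     ] 0.13817198512329204
yaw plate -5.241521307560402 side edges [np.float64(-4.074837336527729), np.float64(-5.216150388457267)]
centre [ 0.68676197 -0.00187762  0.006     ]
plate corners in side px [array([257., 277.]), array([282., 247.])]
target - C [-0.06260877  0.14466905  0.174     ]
cup [ 0.51885356 -0.33457217  0.075     ] side [348.7108515  185.47692102]
[ 0.1442013  -0.60817192  0.23136149] 1.4 [ 1.31540119  0.33218039 -0.0646747   1.46007536  0.02158928  1.34989722
 -0.08845535]
```

```bash
cat >> h.py <<'E'
from scipy.spatial.transform import Rotation as R
def row(p,yaw,tilt,quiet=0):
    o=manip.get_obs(); R0=R.from_quat(o["ee_rot"]); y,t=np.radians([yaw,tilt])
    z=np.array([np.cos(y)*np.sin(t),np.sin(y)*np.sin(t),-np.cos(t)]); yy=np.array([np.sin(y),-np.cos(y),0])
    Rt=R.from_matrix(np.column_stack([np.cross(yy,z),yy,z])); r=(R0.inv()*Rt).as_rotvec(); d=R0.inv().apply(np.array(p)-o["position"])
    print("row",np.round(r,3),np.round(d,4),"n>=",max(np.linalg.norm(r)/.188,np.linalg.norm(d)/.0625))
def st():
    o=manip.get_obs(); m=R.from_quat(o["ee_rot"]).as_matrix()
    print("t",round(o["clock"],2),"p",np.round(o["position"],4),"F",np.round(o["ft_force"],1),"yaw",np.round(np.degrees(np.arctan2(m[0,1],-m[1,1])),1),"tilt",np.round(np.degrees(np.arccos(-m[2,2])),1),"w",o["grip_width"],"gf",o["grasp_force"],"q",np.round(o["joint_pos"],2))
E
python3 -c "
from h import *
row([.54,0,.13],-5,45)"
```

```text
row [-0.126  0.778  0.303] [ 0.5254 -0.5005  0.1013] n>= 11.722703740225564
```

The manual's scale: turns go in shares of 180 degrees. Converting my numbers, 0.778 rad / 3.1416 = 0.2476.

>>> {"op": "creep_tool", "data": {"segments": [[[-0.0401, 0.2476, 0.0964, 0.525, -0.5, 0.1, 0.5], [-0.0401, 0.2476, 0.0964, 0.525, -0.5, 0.1, 0.5], [-0.0401, 0.2476, 0.0964, 0.525, -0.5, 0.1, 0.5], [-0.0401, 0.2476, 0.0964, 0.525, -0.5, 0.1, 0.5], [-0.0401, 0.2476, 0.0964, 0.525, -0.5, 0.1, 0.5], [-0.0401, 0.2476, 0.0964, 0.525, -0.5, 0.1, 0.5], [-0.0401, 0.2476, 0.0964, 0.525, -0.5, 0.1, 0.5], [-0.0401, 0.2476, 0.0964, 0.525, -0.5, 0.1, 0.5], [-0.0401, 0.2476, 0.0964, 0.525, -0.5, 0.1, 0.5], [-0.0401, 0.2476, 0.0964, 0.525, -0.5, 0.1, 0.5], [-0.0401, 0.2476, 0.0964, 0.525, -0.5, 0.1, 0.5], [-0.0401, 0.2476, 0.0964, 0.525, -0.5, 0.1, 0.5], [-0.0401, 0.2476, 0.0964, 0.525, -0.5, 0.1, 0.5], [-0.0401, 0.2476, 0.0964, 0.525, -0.5, 0.1, 0.5], [-0.0401, 0.2476, 0.0964, 0.525, -0.5, 0.1, 0.5], [-0.0401, 0.2476, 0.0964, 0.525, -0.5, 0.1, 0.5]]], "clamp_n": 40}}

```text
clock: 3.4
position: [0.5397, -0.0022, 0.1317]
ee_rot: [0.923, -0.041, 0.382, 0.018]
ft_force: [-0.7, -0.2, -0.5]
grip_width: 0.499
grasp_force: 0.0
```

```bash
python3 -c "
from h import *
st(); row([.655,0,.035],-5,45)"
```

```text
t 3.4 p [ 0.5397 -0.0022  0.1317] F [-0.7 -0.2 -0.5] yaw -5.1 tilt 45.0 w 0.49889228970934896 gf 0.0 q [ 1.24 -0.32 -1.3   2.41 -1.26  0.13 -0.63]
row [ 0.002 -0.    -0.001] [ 0.0127 -0.0125  0.1495] n>= 2.408243659240736
```

>>> {"op": "creep_tool", "data": {"segments": [[[0, 0, 0, 0.013, -0.0125, 0.075, 0.5], [0, 0, 0, 0.013, -0.0125, 0.1, 0.5], [0, 0, 0, 0.013, -0.0125, 0.13, 0.5], [0, 0, 0, 0.013, -0.0125, 0.15, 0.5], [0, 0, 0, 0.013, -0.0125, 0.15, 0.5]]]}}

```text
clock: 4.03
position: [0.5649, -0.0063, 0.1241]
ee_rot: [0.929, -0.039, 0.368, 0.011]
ft_force: [-0.5, 0.2, -0.9]
grip_width: 0.502
grasp_force: 0.0
```

```bash
python3 - <<'E'
from h import *
st(); row([.655,0,.015],-5,45); im=manip.camera("side"); cv2.imwrite("pics/s2.png",cv2.resize(im[150:330,150:390],(800,600),interpolation=cv2.INTER_CUBIC))
E
```

```text
t 4.03 p [ 0.5649 -0.0063  0.1241] F [-0.5  0.2 -0.9] yaw -4.6 tilt 43.3 w 0.5016590875268534 gf 0.0 q [ 1.4  -0.12 -1.47  2.34  0.09  0.07 -1.86]
row [-0.011  0.03  -0.   ] [-0.0098 -0.0126  0.1407] n>= 2.2664138615540903
```

View pics/s2.png

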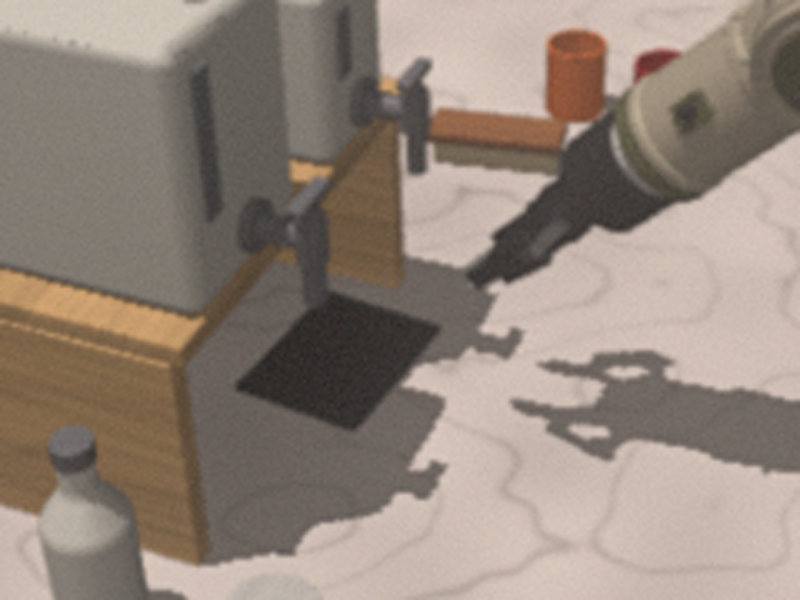

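The picture shows the gripper tilted and free at (480,280), in front of the plate. The arm, however, is pinned at joint limits (q3, q6) because the elbow swung out. I'll go back to the start pose and come round with the base joint instead.

```bash
python3 -c "
from h import *
row([.144,-.608,.25],13.3,0)"
```

```text
row [ 0.112 -0.75  -0.299] [-0.1821  0.6319 -0.3496] n>= 11.916658260829363
```

In the tool's units: -0.75 rad / 3.1416 = -0.2387.

>>> {"op": "creep_tool", "data": {"segments": [[[0.0357, -0.2387, -0.0955, -0.18, 0.63, -0.35, 0.5], [0.0357, -0.2387, -0.0955, -0.18, 0.63, -0.35, 0.5], [0.0357, -0.2387, -0.0955, -0.18, 0.63, -0.35, 0.5], [0.0357, -0.2387, -0.0955, -0.18, 0.63, -0.35, 0.5], [0.0357, -0.2387, -0.0955, -0.18, 0.63, -0.35, 0.5], [0.0357, -0.2387, -0.0955, -0.18, 0.63, -0.35, 0.5], [0.0357, -0.2387, -0.0955, -0.18, 0.63, -0.35, 0.5], [0.0357, -0.2387, -0.0955, -0.18, 0.63, -0.35, 0.5], [0.0357, -0.2387, -0.0955, -0.18, 0.63, -0.35, 0.5], [0.0357, -0.2387, -0.0955, -0.18, 0.63, -0.35, 0.5], [0.0357, -0.2387, -0.0955, -0.18, 0.63, -0.35, 0.5], [0.0357, -0.2387, -0.0955, -0.18, 0.63, -0.35, 0.5], [0.0357, -0.2387, -0.0955, -0.18, 0.63, -0.35, 0.5], [0.0357, -0.2387, -0.0955, -0.18, 0.63, -0.35, 0.5], [0.0357, -0.2387, -0.0955, -0.18, 0.63, -0.35, 0.5]]]}}

```text
clock: 5.95
position: [0.147, -0.6046, 0.2497]
ee_rot: [0.993, 0.118, 0.002, -0.002]
ft_force: [0.5, 0.1, 0.7]
grip_width: 0.499
grasp_force: 0.0
```

```bash
python3 -c "
from h import *
st(); row([.47,-.36,.26],50,0);row([.59,0,.3],89,0)"
```

```text
t 5.95 p [ 0.147  -0.6046  0.2497] F [0.5 0.1 0.7] yaw 13.5 tilt 0.3 w 0.4988300828207922 gf 0.0 q [ 1.41  0.33 -0.19  1.43  0.06  1.39 -0.12]
row [-0.002 -0.005 -0.636] [ 0.3714 -0.1622 -0.0081] n>= 6.4854153238687475
row [ 0.    -0.006 -1.317] [ 0.5725 -0.4842 -0.0462] n>= 12.020088511668849
```

In the tool's units: -1.32 rad / 3.1416 = -0.4202.

>>> {"op": "creep_tool", "data": {"segments": [[[0, 0, -0.2037, 0.37, -0.16, -0.01, 0.5], [0, 0, -0.2037, 0.37, -0.16, -0.01, 0.5], [0, 0, -0.2037, 0.37, -0.16, -0.01, 0.5], [0, 0, -0.2037, 0.37, -0.16, -0.01, 0.5], [0, 0, -0.2037, 0.37, -0.16, -0.01, 0.5], [0, 0, -0.2037, 0.37, -0.16, -0.01, 0.5], [0, 0, -0.2228, 0.4, -0.2, -0.01, 0.5], [0, 0, -0.4202, 0.53, -0.48, -0.04, 0.5], [0, 0, -0.4202, 0.53, -0.48, -0.04, 0.5], [0, 0, -0.4202, 0.53, -0.48, -0.04, 0.5], [0, 0, -0.4202, 0.53, -0.48, -0.04, 0.5], [0, 0, -0.4202, 0.53, -0.48, -0.04, 0.5], [0, 0, -0.4202, 0.53, -0.48, -0.04, 0.5], [0, 0, -0.4202, 0.53, -0.48, -0.04, 0.5], [0, 0, -0.4202, 0.53, -0.48, -0.04, 0.5]]]}}

```text
clock: 7.82
position: [0.5495, -0.016, 0.2912]
ee_rot: [0.713, 0.701, 0.001, -0.001]
ft_force: [-0.1, -0.2, -0.2]
grip_width: 0.501
grasp_force: 0.0
```

```bash
python3 -c "
from h import *
st(); row([.52,0,.2],-5,0);row([.52,0,.2],-5,45)"
```

```text
t 7.83 p [ 0.5495 -0.016   0.2912] F [-0.1 -0.2 -0.2] yaw 89.1 tilt 0.1 w 0.5012196273969063 gf 0.0 q [ 0.63  0.22 -0.8   1.53  0.16  1.45 -0.19]
row [-2.000e-03 -1.000e-03  1.641e+00] [ 0.0153 -0.0297  0.0913] n>= 8.731298676561748
row [-0.643  0.596  1.547] [ 0.0153 -0.0297  0.0913] n>= 9.460372884436609
```

In the tool's units: 1.64 rad / 3.1416 = 0.522.

```bash
python3 -c "
from h import *
row([.54,0,.2],-5,35)"
```

```text
row [-0.502  0.465  1.585] [ 0.0157 -0.0097  0.0913] n>= 9.179257875060784
```

>>> {"op": "creep_tool", "data": {"segments": [[[0, 0, 0.522, 0, -0.02, 0.05, 0.5], [0, 0, 0.522, 0, -0.02, 0.05, 0.5], [0, 0, 0.522, 0, -0.02, 0.05, 0.5], [0, 0, 0.522, 0, -0.02, 0.05, 0.5], [0, 0, 0.522, 0, -0.02, 0.05, 0.5], [0, 0, 0.522, 0, -0.02, 0.05, 0.5], [0, 0, 0.522, 0, -0.02, 0.05, 0.5], [0, 0, 0.522, 0, -0.02, 0.05, 0.5], [0, 0, 0.522, 0, -0.02, 0.05, 0.5], [0, 0, 0.522, 0, -0.02, 0.05, 0.5]]]}}

```text
clock: 9.07
position: [0.5297, -0.0157, 0.2414]
ee_rot: [0.999, -0.043, 0.0, -0.001]
ft_force: [0.3, -0.4, 0.3]
grip_width: 0.501
grasp_force: 0.0
```

```bash
python3 -c "
from h import *
st(); row([.54,0,.15],-5,33)"
```

```text
t 9.07 p [ 0.5297 -0.0157  0.2414] F [ 0.3 -0.4  0.3] yaw -4.9 tilt 0.1 w 0.5007164427466554 gf 0.0 q [ 0.52  0.17 -0.64  1.67  0.1   1.34 -1.79]
row [-0.002  0.576  0.001] [ 0.0089 -0.0164  0.0914] n>= 3.0640761616903385
```

In the tool's units: 0.6 rad / 3.1416 = 0.191.

>>> {"op": "creep_tool", "data": {"segments": [[[0, 0.0477, 0, 0, -0.016, 0.02, 0.5], [0, 0.0955, 0, 0.01, -0.016, 0.04, 0.5], [0, 0.1432, 0, 0.01, -0.016, 0.07, 0.5], [0, 0.191, 0, 0.01, -0.016, 0.09, 0.5], [0, 0.191, 0, 0.01, -0.016, 0.09, 0.5], [0, 0.191, 0, 0.01, -0.016, 0.09, 0.5]]]}}

```text
clock: 9.82
position: [0.5426, 0.0005, 0.1534]
ee_rot: [0.954, -0.04, 0.295, 0.012]
ft_force: [1.3, -0.3, 0.5]
grip_width: 0.498
grasp_force: 0.0
```

```bash
python3 -c "
from h import *
st(); row([.6,0,.05],-5,35);row([.645,0,.035],-5,35)"
```

```text
t 9.82 p [5.426e-01 5.000e-04 1.534e-01] F [ 1.3 -0.3  0.5] yaw -4.8 tilt 34.4 w 0.49802190831295684 gf 0.0 q [ 0.58 -0.14 -0.7   2.26  0.1   0.4  -1.88]
row [-0.003  0.011  0.002] [-0.0112 -0.0042  0.1177] n>= 1.8921776329933495
row [-0.003  0.011  0.002] [ 0.0173 -0.0079  0.1554] n>= 2.5045299725770866
```

In the tool's units: 0.01 rad / 3.1416 = 0.0032.

>>> {"op": "creep_tool", "data": {"segments": [[[0, 0.0032, 0, -0.006, -0.002, 0.06, 0.5], [0, 0.0032, 0, -0.01, -0.004, 0.1, 0.5], [0, 0.0032, 0, -0.01, -0.004, 0.118, 0.5], [0, 0.0032, 0, 0.01, -0.006, 0.135, 0.5], [0, 0.0032, 0, 0.017, -0.008, 0.155, 0.5], [0, 0.0032, 0, 0.017, -0.008, 0.155, 0.5]]]}}

```text
clock: 10.58
position: [0.6472, 0.0004, 0.0337]
ee_rot: [0.953, -0.04, 0.301, 0.014]
ft_force: [-0.2, -0.1, 0.3]
grip_width: 0.503
grasp_force: 0.0
```

```bash
python3 -c "
from h import *
st(); row([.645,0.001,.010],-5,35); row([.645,0.001,.0],-5,35)"
```

```text
t 10.57 p [6.472e-01 4.000e-04 3.370e-02] F [-0.2 -0.1  0.3] yaw -4.8 tilt 35.1 w 0.5029120032783888 gf 0.0 q [-0.19  0.3   0.06  2.14  0.83  0.16 -2.59]
row [ 0.    -0.001  0.004] [-0.0155 -0.0004  0.0181] n>= 0.3816653521817115
row [ 0.    -0.001  0.004] [-0.0213 -0.0005  0.0263] n>= 0.5411323725128098
```

>>> {"op": "creep_tool", "data": {"segments": [[[0, 0, 0, -0.006, 0, 0.008, 0.5], [0, 0, 0, -0.0118, 0, 0.0155, 0.5], [0, 0, 0, -0.0135, 0, 0.018, 0.5], [0, 0, 0, -0.0135, 0, 0.018, 0.5]]]}}

```text
clock: 11.08
position: [0.644, 0.0006, 0.0116]
ee_rot: [0.953, -0.04, 0.301, 0.012]
ft_force: [0.7, 1.0, -0.2]
grip_width: 0.499
grasp_force: 0.0
```

>>> {"op": "creep_tool", "data": {"segments": [[[0, 0, 0, -0.0023, 0, 0.0033, 0.5], [0, 0, 0, -0.0046, 0, 0.0066, 0.5], [0, 0, 0, -0.0046, 0, 0.0066, 0.5]]]}}

```text
clock: 11.45
position: [0.6452, 0.0005, 0.0085]
ee_rot: [0.953, -0.041, 0.299, 0.012]
ft_force: [-18.4, 0.4, 28.7]
grip_width: 0.502
grasp_force: 14.4
```

```bash
python3 -c "
from h import *
st()"
```

```text
t 11.45 p [6.452e-01 5.000e-04 8.500e-03] F [-18.4   0.4  28.7] yaw -4.9 tilt 34.9 w 0.5018528015286282 gf 14.373982585966587 q [-0.37  0.35  0.26  2.16  0.8   0.07 -2.6 ]
```

In the tool's units: -0.028 rad / 3.1416 = -0.0089.

>>> {"op": "creep_tool", "data": {"segments": [[[0, 0, 0, 0.0014, 0, -0.002, 0.5], [0.001, 0, -0.0013, -0.0015, -0.007, -0.004, 0.5], [0.0019, 0, -0.0025, -0.0045, -0.014, -0.0062, 0.5], [0.0029, 0, -0.0038, -0.0075, -0.021, -0.0084, 0.5], [0.0035, 0, -0.0051, -0.011, -0.028, -0.0105, 0.5], [0.0045, 0, -0.0064, -0.014, -0.034, -0.013, 0.5], [0.0054, 0, -0.0076, -0.017, -0.041, -0.015, 0.5], [0.006, 0, -0.0089, -0.02, -0.0476, -0.017, 0.5], [0.006, 0, -0.0089, -0.02, -0.0476, -0.017, 0.5]]]}}

```text
clock: 12.58
position: [0.6218, 0.0511, 0.0095]
ee_rot: [0.955, -0.024, 0.297, 0.007]
ft_force: [0.6, 0.7, -0.3]
grip_width: 0.5
grasp_force: 0.0
```

```bash
python3 - <<'E'
from h import *
st(); im=manip.camera("side"); cv2.imwrite("pics/s3.png",cv2.resize(im[200:320,190:350],(800,600),interpolation=cv2.INTER_CUBIC))
E
```

```text
t 12.57 p [0.6218 0.0511 0.0095] F [ 0.6  0.7 -0.3] yaw -2.9 tilt 34.5 w 0.4996869306908508 gf 0.0 q [-0.64  0.33  0.43  2.21  0.72  0.07 -2.6 ]
```

View pics/s3.png

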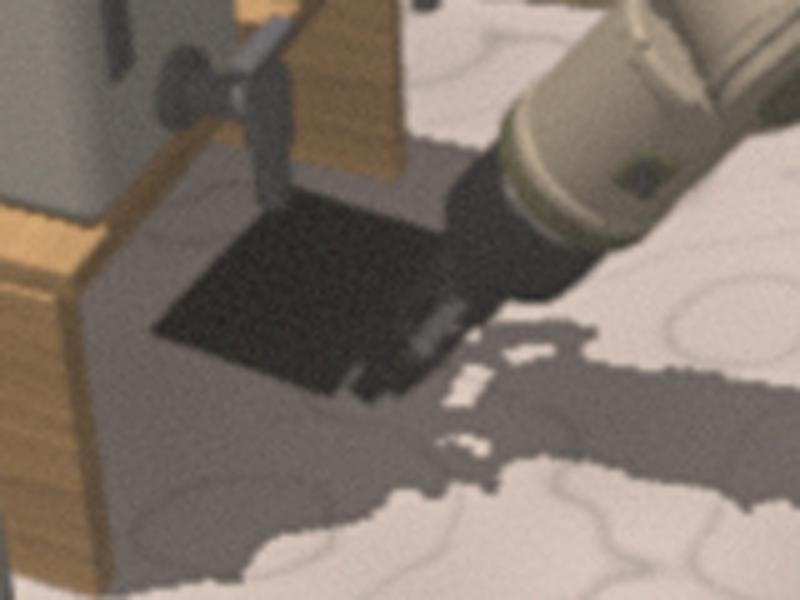

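The plate sits nearly where it was: its front-left corner is at about (258,280) and the fingers are hovering at no force. I'll lift and come in diagonally (yaw 40) to get away from the wrist limits.

```bash
python3 -c "
from h import *
row([.58,.0,.10],0,25);row([.58,.0,.10],40,35)"
```

```text
row [ 0.024 -0.166 -0.044] [ 0.019   0.0527 -0.0969] n>= 1.7900795967522591
row [ 0.426  0.008 -0.616] [ 0.019   0.0527 -0.0969] n>= 3.9832803821227074
```

In the tool's units: -0.62 rad / 3.1416 = -0.1974.

>>> {"op": "creep_tool", "data": {"segments": [[[0, -0.0159, 0, 0.01, 0.01, -0.03, 0.5], [0.0064, -0.0509, -0.0127, 0.02, 0.05, -0.08, 0.5], [0.0477, -0.0382, -0.0637, 0.02, 0.05, -0.097, 0.5], [0.0891, -0.0191, -0.1273, 0.02, 0.05, -0.097, 0.5], [0.1369, 0, -0.1974, 0.02, 0.05, -0.097, 0.5], [0.1369, 0, -0.1974, 0.02, 0.05, -0.097, 0.5], [0.1369, 0, -0.1974, 0.02, 0.05, -0.097, 0.5]]]}}

```text
clock: 13.5
position: [0.5802, 0.0005, 0.0931]
ee_rot: [0.955, 0.148, 0.254, -0.046]
ft_force: [0.3, -0.6, -0.2]
grip_width: 0.501
grasp_force: 0.0
```

```bash
python3 - <<'E'
from h import *
st(); 
for n in("top","side"):
    im=manip.camera(n); cv2.imwrite(f"pics/{n}4.png",im)
    for d in manip.outline_of(n,"drip_plate")[:1]:
        m=d["mask"].astype(np.uint8); cs,_=cv2.findContours(m,cv2.RETR_EXTERNAL,cv2.CHAIN_APPROX_NONE)
        c=max(cs,key=cv2.contourArea); a=cv2.approxPolyDP(c,4,True)[:,0]; print(n,d["confidence"],[(p.tolist(),np.round(at(n,*p,.006)[:2],3).tolist()) for p in a])
i=cv2.imread("pics/side4.png")[200:300,200:320]; j=cv2.imread("pics/top4.png")[165:240,200:300]
cv2.imwrite("pics/c4.png",np.hstack([cv2.resize(i,(480,400)),cv2.resize(j,(320,240)) if 0 else cv2.copyMakeBorder(cv2.resize(j,(320,240)),0,160,0,0,0)]))
E
```

```text
t 13.5 p [5.802e-01 5.000e-04 9.310e-02] F [ 0.3 -0.6 -0.2] yaw 17.8 tilt 29.9 w 0.5012602584617317 gf 0.0 q [ 0.47  0.13 -0.47  2.15 -0.3   0.41 -0.99]
top 0.91 [([238, 184], [0.714, 0.067]), ([236, 208], [0.64, 0.07]), ([281, 213], [0.628, -0.064]), ([283, 184], [0.717, -0.068]), ([271, 186], [0.71, -0.032]), ([276, 194], [0.686, -0.048]), ([267, 204], [0.654, -0.022]), ([257, 195], [0.681, 0.009]), ([262, 184], [0.716, -0.005])]
side 0.72 [([280, 248], [0.629, -0.059]), ([250, 237], [0.727, -0.073]), ([220, 265], [0.747, 0.065]), ([256, 277], [0.64, 0.072])]
```

View pics/c4.png

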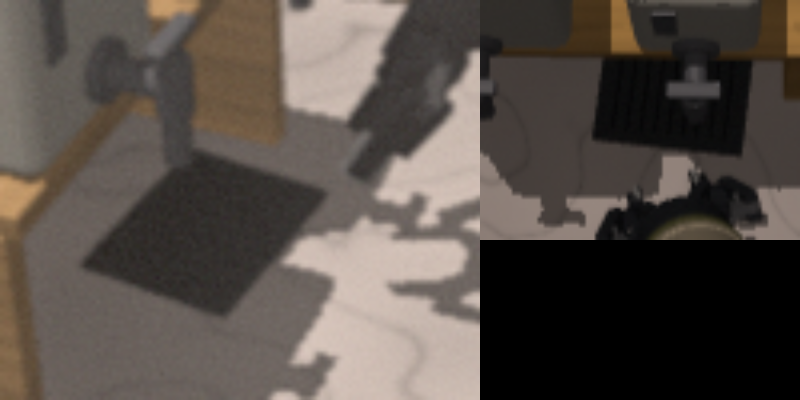

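The side crop shows all four plate corners, and the plate hasn't moved. The wrist is now clear of its limits.

```bash
python3 -c "
from h import *
row([.6,.0,.05],28,33);row([.648,.005,.018],28,33)"
```

```text
row [ 0.084  0.055 -0.166] [-0.0044  0.0069  0.0457] n>= 1.0334338961762037
row [ 0.084  0.055 -0.166] [0.0209 0.0169 0.0968] n>= 1.6070650931329444
```

In the tool's units: -0.16 rad / 3.1416 = -0.0509.

>>> {"op": "creep_tool", "data": {"segments": [[[0.0255, 0.0159, -0.0509, -0.004, 0.007, 0.02, 0.5], [0.0255, 0.0159, -0.0509, -0.004, 0.007, 0.046, 0.5], [0.0255, 0.0159, -0.0509, 0.01, 0.012, 0.07, 0.5], [0.0255, 0.0159, -0.0509, 0.021, 0.017, 0.097, 0.5], [0.0255, 0.0159, -0.0509, 0.021, 0.017, 0.097, 0.5], [0.0255, 0.0159, -0.0509, 0.021, 0.017, 0.097, 0.5]]]}}

```text
clock: 14.45
position: [0.6477, 0.0074, 0.0177]
ee_rot: [0.931, 0.231, 0.273, -0.068]
ft_force: [-0.4, -0.5, -0.7]
grip_width: 0.501
grasp_force: 0.0
```

```bash
python3 -c "
from h import *
st(); row([.648,.004,.010],28,33);row([.648,.004,.006],28,33)"
```

```text
t 14.45 p [0.6477 0.0074 0.0177] F [-0.4 -0.5 -0.7] yaw 27.9 tilt 32.6 w 0.5010314961815454 gf 0.0 q [ 0.5   0.43 -0.48  2.02 -0.42  0.28 -0.61]
row [ 0.001  0.006 -0.001] [-0.0053  0.0032  0.0058] n>= 0.13522970520055078
row [ 0.001  0.006 -0.001] [-0.0074  0.0032  0.0092] n>= 0.19542056102615582
```

>>> {"op": "creep_tool", "data": {"segments": [[[0, 0, 0, -0.004, 0.002, 0.006, 0.5], [0, 0, 0, -0.0063, 0.002, 0.0099, 0.5], [0, 0, 0, -0.0063, 0.002, 0.0099, 0.5]]]}}

```text
clock: 14.82
position: [0.6497, 0.004, 0.0079]
ee_rot: [0.931, 0.231, 0.274, -0.067]
ft_force: [-15.8, -2.4, 22.9]
grip_width: 0.497
grasp_force: 11.5
```

```bash
python3 -c "
from h import *
st();
o=manip.get_obs(); r=R.from_quat(o['ee_rot']).inv()
print(r.apply([-.063,.142,0]),r.apply([0,0,.0955]),r.apply([0,0,.001]))"
```

```text
t 14.82 p [0.6497 0.004  0.0079] F [-15.8  -2.4  22.9] yaw 27.9 tilt 32.8 w 0.49715532614131636 gf 11.507252122155478 q [ 0.51  0.45 -0.49  2.02 -0.42  0.26 -0.59]
[ 0.00919289 -0.15498085  0.00542468] [ 0.05170955  0.00025693 -0.08028889] [ 5.41461251e-04  2.69034935e-06 -8.40721402e-04]
```

The manual's scale: turns go in shares of 180 degrees. Converting my numbers, 0.01 rad / 3.1416 = 0.0032.

>>> {"op": "creep_tool", "data": {"segments": [[[0.001, 0, -0.0013, 0, -0.007, 0, 0.5], [0.0016, 0, -0.0025, 0.001, -0.015, 0.001, 0.5], [0.0025, 0, -0.0038, 0.001, -0.022, 0.001, 0.5], [0.0032, 0, -0.0051, 0.0015, -0.03, 0.001, 0.5], [0.0041, 0, -0.0064, 0.002, -0.038, 0.0015, 0.5], [0.0048, 0, -0.0076, 0.0025, -0.045, 0.002, 0.5], [0.0057, 0, -0.0089, 0.003, -0.053, 0.002, 0.5], [0.0067, 0, -0.0102, 0.0034, -0.06, 0.002, 0.5]]]}}

```text
clock: 15.82
position: [0.6272, 0.0573, 0.0084]
ee_rot: [0.926, 0.248, 0.274, -0.071]
ft_force: [2.5, -4.7, 5.5]
grip_width: 0.5
grasp_force: 2.9
```

```bash
cat >> h.py <<'E'
def plate():
    manip.camera("side"); ds=manip.outline_of("side","drip_plate")
    for d in ds[:1]:
        cs,_=cv2.findContours(d["mask"].astype(np.uint8),cv2.RETR_EXTERNAL,cv2.CHAIN_APPROX_NONE); c=max(cs,key=cv2.contourArea)
        w=np.array([at("side",*p,.006)[:2] for p in c[:,0].astype(float)])*1000; r=cv2.minAreaRect(w.astype(np.float32)); print("plate",round(d["confidence"],2),np.round(r[0]),np.round(r[1]),round(r[2],1),[np.round(at("side",*p,.006)[:2],3).tolist() for p in cv2.approxPolyDP(c,4,True)[:,0]])
E
python3 -c "
from h import *
st();plate()"
```

```text
t 15.82 p [0.6272 0.0573 0.0084] F [ 2.5 -4.7  5.5] yaw 29.9 tilt 32.9 w 0.5004570066571902 gf 2.928935308009386 q [ 0.43  0.41 -0.5   2.08 -0.43  0.21 -0.64]
plate 0.84 [673.  35.] [145. 121.] 58.3 [[0.673, -0.051], [0.752, 0.067], [0.654, 0.118], [0.627, 0.063]]
```

The plate moves, but it swung to about −27° because it was held near its front edge. I'll re-press further in and pull it straight out. After that it can be held at its centre for the final slide.

```bash
python3 -c "
from h import *
row([.627,.057,.03],15,33);row([.665,.045,.025],10,35)"
```

```text
row [-0.138  0.001  0.221] [ 0.0114  0.0011 -0.0184] n>= 1.388088239658907
row [-0.191  0.035  0.291] [0.0312 0.0305 0.0006] n>= 1.8617578784521152
```

In the tool's units: 0.29 rad / 3.1416 = 0.0923.

>>> {"op": "creep_tool", "data": {"segments": [[[-0.0159, 0, 0.0255, 0.011, 0.001, -0.018, 0.5], [-0.0446, 0, 0.0637, 0.02, 0.015, -0.012, 0.5], [-0.0605, 0.0095, 0.0923, 0.031, 0.03, 0, 0.5], [-0.0605, 0.0095, 0.0923, 0.031, 0.03, 0, 0.5], [-0.0605, 0.0095, 0.0923, 0.031, 0.03, 0, 0.5]]]}}

```text
clock: 16.55
position: [0.6615, 0.0469, 0.0227]
ee_rot: [0.951, 0.086, 0.294, -0.027]
ft_force: [0.6, -0.5, -0.4]
grip_width: 0.499
grasp_force: 0.0
```

```bash
python3 -c "
from h import *
st(); plate();row([.662,.047,.004],10,35); row([.572,.042,.004],4,35)"
```

```text
t 16.55 p [0.6615 0.0469 0.0227] F [ 0.6 -0.5 -0.4] yaw 10.4 tilt 34.4 w 0.4990383339404779 gf 0.0 q [-0.13  0.35  0.    2.09 -0.33  0.11 -1.2 ]
plate 0.57 [673.  34.] [144. 114.] 57.9 [[0.601, -0.006], [0.631, -0.016], [0.66, 0.06], [0.68, 0.043], [0.698, -0.031], [0.747, 0.07], [0.661, 0.12]]
row [-0.004  0.011  0.003] [-0.0102 -0.0011  0.0159] n>= 0.30277891436396975
row [-0.063  0.011  0.089] [-0.084  -0.0122 -0.0346] n>= 1.4663925158658653
```

>>> {"op": "creep_tool", "data": {"segments": [[[0, 0, 0, -0.006, 0, 0.009, 0.8], [0, 0, 0, -0.009, 0, 0.013, 0.8], [0, 0, 0, -0.0105, 0, 0.0155, 0.8], [0, 0, 0, -0.0105, 0, 0.0155, 0.8]]]}}

```text
clock: 17.15
position: [0.6623, 0.046, 0.0045]
ee_rot: [0.951, 0.085, 0.295, -0.027]
ft_force: [-4.7, -2.0, 5.1]
grip_width: 0.802
grasp_force: 2.8
```

```bash
python3 -c "
from h import *
st()"
```

```text
t 17.15 p [0.6623 0.046  0.0045] F [-4.7 -2.   5.1] yaw 10.2 tilt 34.4 w 0.801795188106365 gf 2.8372656740248203 q [-0.09  0.38 -0.03  2.09 -0.36  0.07 -1.16]
```

```bash
python3 -c "
from h import *
p0=np.array([.662,.046]);
for s in (0,.25,.5,.75,1): row([*(p0+s*np.array([-.054,.102])),.001],10+32*s,34.4)"
```

```text
row [-0.003 -0.001  0.002] [-0.0022 -0.      0.0027] n>= 0.05618781525725207
row [ 0.076 -0.001 -0.113] [-0.0095 -0.0275 -0.0022] n>= 0.7251966833872825
row [ 0.155 -0.001 -0.228] [-0.0167 -0.055  -0.0071] n>= 1.467869008351527
row [ 0.234 -0.001 -0.344] [-0.024  -0.0825 -0.0121] n>= 2.2105553821152886
row [ 0.313 -0.001 -0.459] [-0.0313 -0.11   -0.017 ] n>= 2.953245205336859
```

In the tool's units: -0.228 rad / 3.1416 = -0.0726.

>>> {"op": "creep_tool", "data": {"segments": [[[0, 0, 0, -0.002, 0, 0.0027, 0.8], [0.0064, 0, -0.0095, -0.004, -0.007, 0.0015, 0.8], [0.0121, 0, -0.0178, -0.006, -0.014, 0, 0.8], [0.0181, 0, -0.0271, -0.008, -0.021, -0.001, 0.8], [0.0242, 0, -0.036, -0.0095, -0.0275, -0.0022, 0.8], [0.0302, 0, -0.0452, -0.011, -0.034, -0.0035, 0.8], [0.0366, 0, -0.0541, -0.013, -0.041, -0.0047, 0.8], [0.0493, 0, -0.0726, -0.0167, -0.055, -0.007, 0.8], [0.0493, 0, -0.0726, -0.0167, -0.055, -0.007, 0.8]]]}}

```text
clock: 18.27
position: [0.6393, 0.0957, 0.0043]
ee_rot: [0.93, 0.214, 0.292, -0.065]
ft_force: [-0.3, -4.6, 14.4]
grip_width: 0.796
grasp_force: 7.9
```

```bash
python3 -c "
from h import *
st();plate()"
```

```text
t 18.27 p [0.6393 0.0957 0.0043] F [-0.3 -4.6 14.4] yaw 25.8 tilt 34.9 w 0.7964972628802811 gf 7.944165710359812 q [ 0.24  0.41 -0.4   2.1  -0.49  0.1  -0.73]
plate 0.6 [653.  89.] [142. 113.] 73.0 [[0.679, 0.007], [0.726, 0.135], [0.624, 0.172], [0.611, 0.134], [0.636, 0.114], [0.634, 0.054], [0.664, 0.057]]
```

```bash
python3 -c "
from h import *
for s in (.33,.66,1): row([*(np.array([.6393,.0957])+s*np.array([-.031,.05])),.001],25.8+17.5*s,34.9)"
```

```text
row [ 0.061  0.001 -0.08 ] [-0.0036 -0.0193  0.0015] n>= 0.5353240368661104
row [ 0.118  0.001 -0.163] [-0.0052 -0.0386  0.0003] n>= 1.0712271991796503
row [ 0.178  0.001 -0.248] [-0.0068 -0.0585 -0.001 ] n>= 1.6235274437780092
```

In the tool's units: -0.248 rad / 3.1416 = -0.0789.

>>> {"op": "creep_tool", "data": {"segments": [[[0.0064, 0, -0.0086, -0.001, -0.0065, 0, 0.8], [0.0127, 0, -0.0169, -0.0016, -0.013, -0.0003, 0.8], [0.0191, 0, -0.0255, -0.0022, -0.0193, -0.0005, 0.8], [0.0255, 0, -0.035, -0.0027, -0.026, -0.001, 0.8], [0.0318, 0, -0.0436, -0.0033, -0.032, -0.0014, 0.8], [0.0376, 0, -0.0519, -0.0038, -0.0386, -0.0017, 0.8], [0.0439, 0, -0.0605, -0.0044, -0.045, -0.002, 0.8], [0.0503, 0, -0.07, -0.005, -0.052, -0.0025, 0.8], [0.0567, 0, -0.0789, -0.0054, -0.0585, -0.003, 0.8], [0.0567, 0, -0.0789, -0.0054, -0.0585, -0.003, 0.8]]]}}

```text
clock: 19.62
position: [0.6102, 0.1446, 0.0043]
ee_rot: [0.887, 0.351, 0.279, -0.11]
ft_force: [3.4, -7.3, 18.5]
grip_width: 0.799
grasp_force: 9.4
```

```bash
python3 -c "
from h import *
st();plate()"
```

```text
t 19.62 p [0.6102 0.1446 0.0043] F [ 3.4 -7.3 18.5] yaw 43.1 tilt 34.9 w 0.7987401301991882 gf 9.440951943397522 q [ 0.48  0.47 -0.67  2.08 -0.43  0.21 -0.48]
plate 0.8 [624. 144.] [148. 120.] 88.3 [[0.682, 0.073], [0.677, 0.211], [0.568, 0.214], [0.574, 0.173], [0.596, 0.164], [0.605, 0.075], [0.622, 0.074], [0.634, 0.113], [0.651, 0.073]]
```

>>> {"op": "creep_tool", "data": {"segments": [[[0, 0, 0, 0.0057, 0, -0.0082, 0.8], [0, 0, 0, 0.0114, 0, -0.0164, 0.8], [0, 0, 0, 0.011, 0, -0.08, 0.8], [0, 0, 0, 0.011, 0, -0.13, 0.8], [0, 0, 0, 0.011, 0, -0.16, 0.8], [0, 0, 0, 0.011, 0, -0.16, 0.8]]]}}

```text
clock: 20.48
position: [0.5457, 0.0894, 0.1398]
ee_rot: [0.887, 0.353, 0.275, -0.111]
ft_force: [0.2, 0.2, -0.1]
grip_width: 0.8
grasp_force: 0.0
```

```bash
python3 - <<'E'
from h import *
from scipy.optimize import least_squares
st();plate()
for n in("top","side"): cv2.imwrite(f"pics/{n}6.png",manip.camera(n))
a=np.linspace(0,6.28,60); cyl=np.array([[.03*np.cos(t),.03*np.sin(t),z] for t in a for z in(0,.075)])
def bb(n,c): q=np.array([proj(n,p+[c[0],c[1],0]) for p in cyl]); return np.r_[q.min(0),q.max(0)]
for n in("top","side"):
    for d in manip.outline_of(n,"dosing_cup"):
        b=np.array(d["bbox"],float); s=least_squares(lambda c:bb(n,c)-b,[.52,-.335]); print(n,round(d["confidence"],2),b.astype(int),np.round(s.x,3),np.round(s.fun,1))
row([.5,-.2,.2],10,35)
E
```

```text
t 20.48 p [0.5457 0.0894 0.1398] F [ 0.2  0.2 -0.1] yaw 43.4 tilt 34.5 w 0.7995841660488345 gf 0.0 q [ 0.83  0.07 -0.83  2.14 -0.66  0.61 -0.33]
plate 0.94 [627. 141.] [149. 114.] 89.2 [[0.679, 0.072], [0.677, 0.211], [0.573, 0.209], [0.573, 0.074]]
top 0.91 [361 238 390 262] [ 0.519 -0.336] [ 1.4 -0.1 -1.3  0.2]
top 0.77 [400 198 425 221] [ 0.639 -0.445] [-1.5 -1.2  1.4  1.2]Traceback (most recent call last):
  File "<stdin>", line 9, in <module>
    return func(*args, **kwargs)
    vector_fun = VectorFunction(
        fun_wrapped,
    ...<6 lines>...
        workers=workers
    )
    self.J, dct = approx_derivative(
                  ~~~~~~~~~~~~~~~~~^
        self.fun_wrapped, self.x, f0=self.f, **finite_diff_options
        ^^^^^^^^^^^^^^^^^^^^^^^^^^^^^^^^^^^^^^^^^^^^^^^^^^^^^^^^^^
    )
    ^
    J, _nfev = _dense_difference(fun_wrapped, x0, f0, h,
               ~~~~~~~~~~~~~~~~~^^^^^^^^^^^^^^^^^^^^^^^^
                             use_one_sided, method,
                             ^^^^^^^^^^^^^^^^^^^^^^
                             mf)
                             ^^^
    df = [f_eval - f0 for f_eval in f_evals]
                                    ^^^^^^^
    f = np.atleast_1d(self.fun(x, *self.args, **self.kwargs))
                      ~~~~~~~~^^^^^^^^^^^^^^^^^^^^^^^^^^^^^^
    return np.atleast_1d(self.fun(x))
                         ~~~~~~~~^^^
    return self.f(x, *self.args, **self.kwargs)
           ~~~~~~^^^^^^^^^^^^^^^^^^^^^^^^^^^^^^
  File "<stdin>", line 9, in <lambda>
  File "<stdin>", line 6, in bb
  File "h.py", line 10, in proj
    c=manip.calibration(cam); T=np.linalg.inv(np.array(c["world_from_camera"])); q=T[:3,:3]@np.array(p,float)+T[:3,3]
ValueError: time passes only in moves, steps and waits
```

```bash
python3 -c "
from h import *
row([.5,-.12,.16],10,35);row([.459,-.314,.128],-20,38)"
```

```text
row [-0.341  0.011  0.477] [-0.1337  0.1221 -0.1205] n>= 3.480735088091874
row [-0.662  0.06   0.891] [-0.2861  0.2346 -0.1875] n>= 6.63609405971705
```

In the tool's units: 0.89 rad / 3.1416 = 0.2833.

>>> {"op": "creep_tool", "data": {"segments": [[[-0.0318, 0, 0.0477, -0.04, 0.035, -0.035, 0.95], [-0.07, 0, 0.0955, -0.09, 0.08, -0.08, 0.95], [-0.1082, 0.0032, 0.1528, -0.134, 0.122, -0.12, 0.95], [-0.1082, 0.0032, 0.1528, -0.134, 0.122, -0.12, 0.95], [-0.1432, 0.0095, 0.1974, -0.18, 0.16, -0.14, 0.95], [-0.1783, 0.0159, 0.2387, -0.24, 0.2, -0.165, 0.95], [-0.2101, 0.0191, 0.2833, -0.286, 0.235, -0.1875, 0.95], [-0.2101, 0.0191, 0.2833, -0.286, 0.235, -0.1875, 0.95], [-0.2101, 0.0191, 0.2833, -0.286, 0.235, -0.1875, 0.95], [-0.2101, 0.0191, 0.2833, -0.286, 0.235, -0.1875, 0.95], [-0.2101, 0.0191, 0.2833, -0.286, 0.235, -0.1875, 0.95]]]}}

```text
clock: 22.1
position: [0.4597, -0.3141, 0.1293]
ee_rot: [0.931, -0.163, 0.321, 0.056]
ft_force: [0.3, -0.4, -0.1]
grip_width: 0.949
grasp_force: 0.0
```

```bash
python3 -c "
from h import *
st();row([.459,-.314,.128],-20,38);row([.534,-.341,.026],-20,38)"
```

```text
t 22.1 p [ 0.4597 -0.3141  0.1293] F [ 0.3 -0.4 -0.1] yaw -19.9 tilt 38.1 w 0.9493117970458431 gf 0.0 q [ 1.23 -0.04 -0.59  2.28 -0.69  0.32 -0.69]
row [-0.002 -0.001  0.002] [-0.0014  0.0002  0.0006] n>= 0.02466981345702673
row [-0.002 -0.001  0.002] [-0.0016  0.0002  0.1301] n>= 2.081142949465701
```

>>> {"op": "creep_tool", "data": {"segments": [[[0, 0, 0, 0.001, 0, 0.04, 0.95], [0, 0, 0, 0.002, 0, 0.08, 0.95], [0, 0, 0, 0.002, 0, 0.105, 0.95], [0, 0, 0, 0.002, 0, 0.12, 0.95], [0, 0, 0, 0.002, 0, 0.1255, 0.95], [0, 0, 0, 0.002, 0, 0.1255, 0.95]]]}}

```text
clock: 22.85
position: [0.5342, -0.3412, 0.0317]
ee_rot: [0.931, -0.163, 0.321, 0.056]
ft_force: [-0.4, -0.0, 0.3]
grip_width: 0.95
grasp_force: 0.0
```

```bash
python3 - <<'E'
from h import *
st(); i=manip.camera("top")[200:290,330:450]; j=manip.camera("side")[140:230,300:420]
cv2.imwrite("pics/c7.png",np.hstack([cv2.resize(k,(400,300),interpolation=cv2.INTER_CUBIC) for k in(i,j)]))
E
```

```text
t 22.85 p [ 0.5342 -0.3412  0.0317] F [-0.4 -0.   0.3] yaw -19.9 tilt 38.1 w 0.9496931959373714 gf 0.0 q [ 0.85  0.3  -0.3   2.18 -1.21  0.07 -0.14]
```

View pics/c7.png

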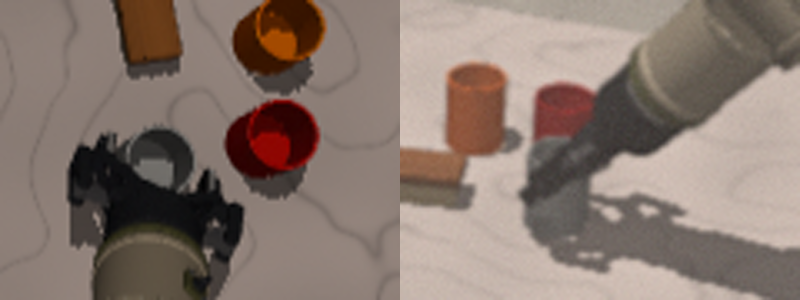

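The fingers straddle the steel cup evenly in the top crop (rim at about (160,155)), and the red cup is clear. Next I'll close and lift.

>>> {"op": "creep_tool", "data": {"segments": [[[0, 0, 0, 0, 0, 0, 0.4], [0, 0, 0, 0, 0, 0, 0.4], [0, 0, 0, 0, 0, 0, 0.4], [0, 0, 0, 0, 0, 0, 0.4], [0, 0, 0, 0, 0, 0, 0.4], [0, 0, 0, 0, 0, 0, 0.4]]], "clamp_n": 30}}

```text
clock: 23.7
position: [0.5339, -0.3419, 0.0324]
ee_rot: [0.931, -0.164, 0.322, 0.056]
ft_force: [-1.0, 2.1, 6.4]
grip_width: 0.693
grasp_force: 33.0
```

>>> {"op": "creep_tool", "data": {"segments": [[[0, 0, 0, 0.012, 0, -0.016, 0.4], [0, 0, 0, 0.03, 0, -0.04, 0.4], [0, 0, 0, 0.03, 0, -0.04, 0.4], [0, 0, 0, 0.03, 0, -0.04, 0.4]]]}}

```text
clock: 24.2
position: [0.5326, -0.3409, 0.0812]
ee_rot: [0.931, -0.163, 0.321, 0.056]
ft_force: [-0.5, -0.7, -1.0]
grip_width: 0.693
grasp_force: 32.6
```

```bash
python3 -c "
from h import *
st()
for y,p in ((0,[.5,-.15,.1]),(25,[.52,.03,.085]),(40,[.6,.12,.07])): row(p,y,38)"
```

```text
t 24.2 p [ 0.5326 -0.3409  0.0812] F [-0.5 -0.7 -1. ] yaw -19.9 tilt 38.1 w 0.6931334935557502 gf 32.629025196656585 q [ 0.46  0.18  0.12  2.18 -0.91  0.2  -0.51]
row [ 0.213 -0.001 -0.274] [-0.0637 -0.1685 -0.0736] n>= 3.11376394208929
row [ 0.482 -0.001 -0.617] [-0.1064 -0.3446 -0.0878] n>= 5.938885708127106
row [ 0.643 -0.001 -0.824] [-0.0806 -0.4564 -0.0485] n>= 7.455883833467111
```

In the tool's units: -0.617 rad / 3.1416 = -0.1964.

>>> {"op": "creep_tool", "data": {"segments": [[[0.0159, 0, -0.0223, -0.015, -0.04, -0.018, 0.4], [0.0318, 0, -0.0414, -0.03, -0.08, -0.035, 0.4], [0.0509, 0, -0.0637, -0.047, -0.125, -0.055, 0.4], [0.0678, 0, -0.0872, -0.064, -0.1685, -0.074, 0.4], [0.0859, 0, -0.1098, -0.073, -0.205, -0.077, 0.4], [0.1035, 0, -0.1321, -0.082, -0.24, -0.08, 0.4], [0.121, 0, -0.1544, -0.09, -0.275, -0.083, 0.4], [0.1369, 0, -0.1751, -0.098, -0.31, -0.086, 0.4], [0.1534, 0, -0.1964, -0.106, -0.345, -0.088, 0.4], [0.1534, 0, -0.1964, -0.106, -0.345, -0.088, 0.4], [0.1534, 0, -0.1964, -0.106, -0.345, -0.088, 0.4]]]}}

```text
clock: 25.58
position: [0.5203, 0.0285, 0.0851]
ee_rot: [0.923, 0.203, 0.318, -0.07]
ft_force: [-1.2, -0.4, -0.5]
grip_width: 0.697
grasp_force: 32.9
```

```bash
python3 -c "
from h import *
st()
row([.6,.12,.075],40,38); row([.636,.153,.065],40,38)"
```

```text
t 25.57 p [0.5203 0.0285 0.0851] F [-1.2 -0.4 -0.5] yaw 24.8 tilt 38.0 w 0.6974341964673391 gf 32.88161474280059 q [ 0.25 -0.01 -0.2   2.38 -1.07  0.33 -0.14]
row [ 0.164 -0.    -0.209] [ 0.081  -0.0497  0.0761] n>= 1.947756627582583
row [ 0.164 -0.    -0.209] [ 0.1115 -0.0645  0.1126] n>= 2.737849541784533
```

In the tool's units: -0.209 rad / 3.1416 = -0.0665.

>>> {"op": "creep_tool", "data": {"segments": [[[0.0159, 0, -0.0191, 0.025, -0.016, 0.024, 0.4], [0.0318, 0, -0.0414, 0.055, -0.033, 0.05, 0.4], [0.0522, 0, -0.0665, 0.081, -0.05, 0.076, 0.4], [0.0522, 0, -0.0665, 0.1, -0.06, 0.1, 0.4], [0.0522, 0, -0.0665, 0.1115, -0.0645, 0.1126, 0.4], [0.0522, 0, -0.0665, 0.1115, -0.0645, 0.1126, 0.4], [0.0522, 0, -0.0665, 0.1115, -0.0645, 0.1126, 0.4]]]}}

```text
clock: 26.45
position: [0.6357, 0.1531, 0.066]
ee_rot: [0.888, 0.324, 0.306, -0.111]
ft_force: [0.3, -0.5, -0.5]
grip_width: 0.696
grasp_force: 32.9
```

```bash
python3 - <<'E'
from h import *
st();plate()
i=manip.camera("side")[180:300,190:350]; cv2.imwrite("pics/c8.png",cv2.resize(i,(800,600),interpolation=cv2.INTER_CUBIC))
S=np.array([.624,.143,0]); print("below-spout px",[(proj("side",S+[0,0,z])-[190,180])*5 for z in(.18,.081,.006)])
for z in(.04,.039): row([.636,.153,z],40,38)
E
```

```text
t 26.45 p [0.6357 0.1531 0.066 ] F [ 0.3 -0.5 -0.5] yaw 40.1 tilt 38.0 w 0.6955551077708122 gf 32.890352150425315 q [ 0.08  0.31 -0.24  2.06 -0.94  0.34 -0.16]
plate 0.89 [626. 145.] [111. 140.] 1.1 [[0.576, 0.075], [0.616, 0.087], [0.612, 0.142], [0.645, 0.152], [0.679, 0.128], [0.679, 0.208], [0.571, 0.212]]
below-spout px [array([275.64808836, 296.11202895]), array([288.10984283, 466.69068507]), array([296.76968112, 584.61211316])]
row [-0.    -0.001  0.001] [-0.0164  0.0003  0.0206] n>= 0.42083720605145647
row [-0.    -0.001  0.001] [-0.017   0.0003  0.0214] n>= 0.4368360436181903
```

View pics/c8.png

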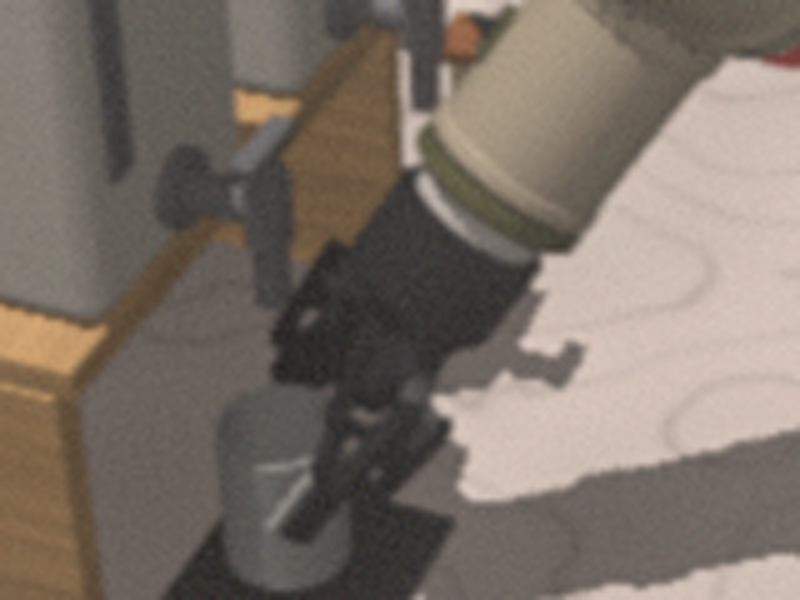

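The cup hangs upright over the plate and under the spout (spout tip at about (272,300), cup axis at about x 285). I'll lower it.

>>> {"op": "creep_tool", "data": {"segments": [[[0, 0, 0, -0.006, 0, 0.007, 0.4], [0, 0, 0, -0.012, 0, 0.015, 0.4], [0, 0, 0, -0.016, 0, 0.02, 0.4], [0, 0, 0, -0.017, 0, 0.0214, 0.4], [0, 0, 0, -0.0176, 0, 0.0222, 0.4], [0, 0, 0, -0.0176, 0, 0.0222, 0.4]]]}}

```text
clock: 27.35
position: [0.6365, 0.1542, 0.0384]
ee_rot: [0.888, 0.324, 0.307, -0.112]
ft_force: [-2.4, -0.8, 2.4]
grip_width: 0.695
grasp_force: 33.3
```

```bash
python3 -c "
from h import *
st()"
```

```text
t 27.35 p [0.6365 0.1542 0.0384] F [-2.4 -0.8  2.4] yaw 40.1 tilt 38.1 w 0.695243725679914 gf 33.25079172849655 q [ 0.14  0.37 -0.3   2.07 -1.03  0.28 -0.05]
```

>>> {"op": "creep_tool", "data": {"segments": [[[0, 0, 0, 0, 0, 0, 0.8], [0, 0, 0, 0, 0, 0, 0.95], [0, 0, 0, 0, 0, 0, 0.95], [0, 0, 0, 0, 0, 0, 0.95], [0, 0, 0, 0, 0, 0, 0.95], [0, 0, 0, 0, 0, -0.02, 0.95], [0, 0, 0, 0, 0, -0.05, 0.95], [0, 0, 0, 0, 0, -0.09, 0.95], [0, 0, 0, 0, 0, -0.14, 0.95], [0, 0, 0, 0, 0, -0.18, 0.95], [0, 0, 0, 0, 0, -0.18, 0.95], [0, 0, 0, 0, 0, -0.18, 0.95]]]}}

```text
clock: 28.85
position: [0.5511, 0.083, 0.1791]
ee_rot: [0.888, 0.325, 0.306, -0.112]
ft_force: [0.4, 0.1, 0.4]
grip_width: 0.948
grasp_force: 0.0
```

```bash
python3 - <<'E'
from h import *
from scipy.optimize import least_squares
st();plate()
a=np.linspace(0,6.28,40); cyl=np.array([[.03*np.cos(t),.03*np.sin(t),z] for t in a for z in(.006,.081)])
def bb(n,c): q=np.array([proj(n,p+[c[0],c[1],0]) for p in cyl]); return np.r_[q.min(0),q.max(0)]
ims=[]
for n in("side","top"):
    im=manip.camera(n); ims.append(cv2.resize(im[150:300,190:340] if n=="side" else im[165:265,155:255],(400,400),interpolation=cv2.INTER_CUBIC))
    for d in manip.outline_of(n,"dosing_cup"):
        b=np.array(d["bbox"],float); s=least_squares(lambda c:bb(n,c)-b,[.62,.14]); print(n,round(d["confidence"],2),b.astype(int),np.round(s.x,3),np.round(s.fun,1))
cv2.imwrite("pics/c9.png",np.hstack(ims))
E
```

```text
t 28.85 p [0.5511 0.083  0.1791] F [0.4 0.1 0.4] yaw 40.1 tilt 38.1 w 0.9484193295691257 gf 0.0 q [ 0.17 -0.05 -0.15  2.18 -0.77  0.64 -0.3 ]
plate 0.87 [626. 141.] [149. 114.] 88.7 [[0.57, 0.076], [0.626, 0.071], [0.594, 0.146], [0.608, 0.173], [0.644, 0.169], [0.681, 0.125], [0.68, 0.212], [0.575, 0.21]]
side 0.85 [230 268 260 306] [0.627 0.151] [ 1.4 -1.9 -1.4  1.8]
side 0.73 [342 175 357 193] [ 0.531 -0.399] [-2.8 -6.4  2.7  5.6]
top 0.98 [196 196 226 222] [0.626 0.136] [ 2.5  0.2 -2.6 -0.2]
top 0.97 [396 229 424 254] [ 0.544 -0.434] [-0.5  0.1  0.5 -0.2]Traceback (most recent call last):
  File "<stdin>", line 10, in <module>
    return func(*args, **kwargs)
    result = trf(vector_fun.fun, vector_fun.jac, x0, f0, J0, lb, ub, ftol, xtol,
                 gtol, max_nfev, x_scale, loss_function, tr_solver,
                 tr_options.copy(), verbose, callback=callback_wrapped)
    return trf_no_bounds(
        fun, jac, x0, f0, J0, ftol,
[... 729 characters left out ...]
     mf)
                             ^^^
    df = [f_eval - f0 for f_eval in f_evals]
                                    ^^^^^^^
    f = np.atleast_1d(self.fun(x, *self.args, **self.kwargs))
                      ~~~~~~~~^^^^^^^^^^^^^^^^^^^^^^^^^^^^^^
    return np.atleast_1d(self.fun(x))
                         ~~~~~~~~^^^
    return self.f(x, *self.args, **self.kwargs)
           ~~~~~~^^^^^^^^^^^^^^^^^^^^^^^^^^^^^^
  File "<stdin>", line 10, in <lambda>
  File "<stdin>", line 5, in bb
  File "h.py", line 10, in proj
    c=manip.calibration(cam); T=np.linalg.inv(np.array(c["world_from_camera"])); q=T[:3,:3]@np.array(p,float)+T[:3,3]
ValueError: time passes only in moves, steps and waits
```

```bash
python3 - <<'E'
from h import *
ims=[cv2.resize(k,(400,400),interpolation=cv2.INTER_CUBIC) for k in(manip.camera("side")[200:320,190:310],manip.camera("top")[165:265,155:255])]
cv2.imwrite("pics/c9.png",np.hstack(ims))
print([((proj("side",[.624+dx,.143+dy,z])-[190,200])*400/120).round().tolist() for dx,dy,z in((0,0,.18),(0,0,.081),(0,0,.006))])
E
```

```text
[[184.0, 131.0], [192.0, 244.0], [198.0, 323.0]]
```

View pics/c9.png

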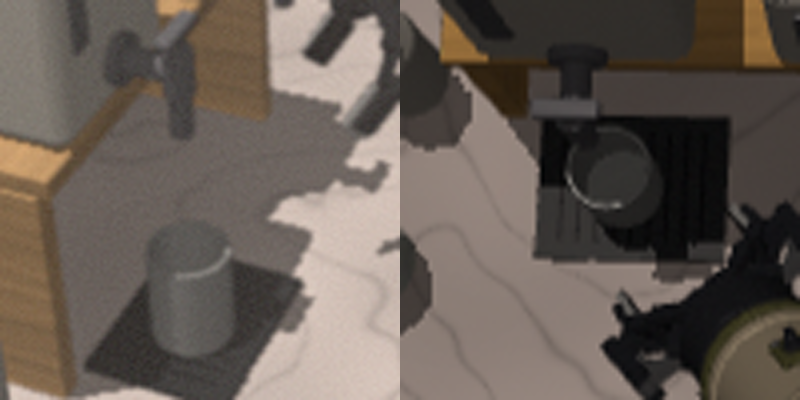

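The cup stands upright on the square plate. Its rim centre is at about (190,247) and its base at about (194,328), against predicted (192,244) and (198,323). The gripper is clear.

```bash
python3 -c "
from workcell import manip
print(manip.hand_in())"
```

```text
the job is handed in; nothing more can be done
None
```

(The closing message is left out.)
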